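# Make up a lettering kit and a letter-sealing kit in their fitted trays

### The job

Make up the two take-home kits in their plywood trays. The larger tray takes the lettering kit: the short dip pen with no nib, the ink jar that has its cap on, and the eraser; the smaller one takes the sealing kit: the stick of wax, and the seal stamp standing on its brass die. Settle each thing down in the cut-out made for it, and leave the open ink jar and the long pen with the nib alone.

Things in the scene. Friction and masses are not known exactly. Their poses are not given: they have to be found in the camera images.
- lettering_tray: Larger plywood tray, 210 x 118 mm. Fixed, 10 mm high, cut-outs 7 mm deep (felt floor at z 3). Origin: centre of underside; x along the length, z up. Cut-outs, centre (x, y) mm: pen slot (0, -36.5), 187 along x by 27, finger notch of radius 32 at its middle, through the tray's edge; jar well (-65, 19), diameter 62; eraser recess (59, 19), 74 along x by 39, finger notch of radius 30 at its middle.
- sealing_tray: Smaller plywood tray, 174 x 78 mm. Fixed, 10 mm high, cut-outs 7 mm deep (felt floor at z 3). Origin: centre of underside; x along the length, z up. Cut-outs, centre (x, y) mm: wax slot (-27.5, 0), 101 along x by 27, with a round finger notch of radius 32 at its middle; round seat for the stamp (57, 0), diameter 40. Finger notches are as deep as the cut-outs.
- short_pen: Plain black dip pen holder with no nib, blue at one end, 171 mm long, about 10 mm thick, lying on the table; 14 g. Origin at the middle of its underside (to 2 mm), y along the pen, z up. Either way round in its slot is right.
- capped_ink: Small ink jar with its black cap on (the cap does not turn here), 46 mm in diameter at the cap, 35 mm high, standing; the cap runs from 19 to 35 mm above the bottom, the glass below it is 40 mm in diameter. Origin at the centre of its underside, z up. About 55 g.
- eraser: White eraser in a blue paper sleeve, 58 mm long, 23 mm wide, 13 mm thick, lying flat. Origin at the centre of its underside, y along its length, z up. About 22 g. Either way round is right.
- wax_stick: Dark red stick of sealing wax, 85 mm long, 11 by 11 mm in section, lying. Origin at the centre of its underside, y along its length, z up. About 20 g.
- seal_stamp: Wax seal stamp, standing on its brass die: 90 mm high, wooden grip at most 28 mm in diameter (widest about 70 mm up, slimmer below), die 24 mm in diameter and 24 mm high. Origin at the centre of its underside, z up. About 75 g.
- open_ink: Bystander: open ink jar without a cap, 41 mm in diameter, 28 mm high. Origin at the centre of its underside. To be left alone.
- long_pen: Bystander: long black dip pen with a metal nib, 196 mm long, about 10 mm thick. Origin near the middle of its underside, y along the pen. To be left alone.

How it is judged:
By the outcome, as a careful person would: the job done as asked, in the order asked, and still so for the second after the job is handed in, with the robot touching nothing.
It also fails if it takes over 115 s, if anything falls off the work surface, if the arm or the gripper's body presses on something with over 40 N, if the wrist force passes 120 N, or if a joint passes its speed limit or range.

### The arm

A 6-joint arm with a two-finger parallel gripper is mounted at the origin on a cart in front of the work surface, level with it; the furniture and walls round the work are solid. World frame = base frame: x ahead of the robot, y to its left, z up, the work surface at z = 0. Lengths are in m, angles in degrees, forces in N, time in s.
With the tool pointing down it reaches from about 0.3 to 0.75 m from the base axis. Payload 8.5 kg.
Tool frame: the origin (TCP) lies at the very end of the fingers, on their centre line; the grasp point (between the pads) lies 19 mm behind it (env.hold_point_z is the distance from the TCP to the grasp point, in m); z points along the fingers, y is the line along which they close (so a half turn about z gives the same grasp; the last joint's range is limited). The gripper opens to 85 mm and grips with 20 to 120 N. Pads are 22 mm wide; open, the fingers measure 114 mm over their backs; the gripper's body (76 mm by 85 mm) begins 54 mm behind the grasp point. The pads swing forward as they close: fully open they stand 13 mm farther back than shut.
Start: joints at [58.081, 21.807, 74.336, -0, 83.858, -12.336], TCP at [0.184, 0.518, 0.231] pointing down, gripper open.
Joint ranges: [-178.18, 178.18], [-50.72, 133.34], [12.68, 142.11], [-81.47, 261.47], [9.98, 163.14], [-165.26, 165.26]. Speed limits (degrees/s): [136.94, 136.94, 180, 180, 180, 180].

### API

Orientations are given as a 3x3 rotation matrix whose columns are the frame's x, y, z axes.
In Python, from rig import env, optics gives the robot as it stands.
- The arm moves only by the shell command python3 -m jog 'ROWS' [OPENING] [FORCE]. ROWS is JSON, a list of rows, each an object with "linear": the shift along the tool's x, y, z in units of 40 mm (1.0 is 40 mm), a list of three; "roll": the turn about the tool's z in units of 5 degrees (1.0 is 5 degrees). A call has 1 to 12 rows; each row shifts and turns the commanded pose from where the row before left it, along the tool's axes as they then stand; what a row does not reach is not made up. A row lasts 1/12 s, in which the tool goes at most 41.7 mm and 7.16 degrees, less where a joint would pass 70% of its speed; a pose out of reach is approached as far as the arm can. A call is refused whole if a number of a shift passes 1 or a number of a turn 1, either way. A call with a gripper value outside its range is refused whole. OPENING is the opening, from -1 (shut) to 1 (fully open), set as the call begins (- or left out, the last holds). The fingers move at their own pace and stop on an object; FORCE is the grip in N (left out, the last holds). Time passes only in rows, so rows that do not move let the fingers close. It gives the time, the measured TCP pose, the force, the opening and the grip force at its end, in the units of the state.
- env.observe(): the state, without advancing time (a new reading comes with each control period).
- optics.get_image(name): name is "scene" or "side" or "wrist"; returns the picture (400x640x3 uint8, red, green, blue); there is no depth.
- optics.calibration(name): a dict with "fov_y" (degrees; the focal length in pixels is half the picture's height over the tangent of half this angle, whatever the lens; pixels are square), "cx", "cy" (the principal point, pixels), "T" (4x4, takes a point from camera to world coordinates). Camera axes: x right, y down, z forward; pixel columns grow to the right and rows downward; lengths in m; the calibration is good to about 2 mm. A picture is of the moment at which its call begins: read the wrist's pose just before it. calibration takes no time and is no camera call; for the wrist camera it gives the pose at the moment of the call.
- env.close_job(): hands the job in; it is judged then, once.
The state is a dict: "time_s": time; "q": joint angles; "qvel": joint speeds; "joint_efforts": joint torques, N m; "position": TCP position; "tool_rot": TCP orientation; "ft_force": force on the tool from outside, world axes, zero at the start; "wrist_torque": the same for the moment, N m; "grip_width": finger opening in m; "gripper_force": force on a finger pad.
Only numpy, scipy, OpenCV 4.12 (cv2) and the standard library are available. Lean on these libraries where they do the work, as an engineer would, in place of code of your own. Each camera call takes 0.05 s, during which the arm holds its last target. There are 200 camera calls.

## Working session

There is one attempt and no reset: what is moved stays moved. The work goes in short steps, Python scripts to look and compute and a shell command to move; the robot and the scene stay as the last step left them, time stands still between calls to the robot, and variables do not carry over. Pictures are saved under pics/ and viewed, at most 14 in all, crops included, and the job is handed in when it is done.

```bash
mkdir -p pics; ls; python3 - <<'E'
from rig import env, optics
import cv2, numpy as np
for n in ("scene","side","wrist"):
    c=optics.calibration(n); print(n,c["fov_y"],c["cx"],c["cy"],np.round(c["T"],4).tolist(), {k:v for k,v in c.items() if k not in("T","fov_y","cx","cy")})
    cv2.imwrite(f"pics/{n}0.png",optics.get_image(n)[:,:,::-1])
print(env.observe()); print(env.hold_point_z)
E
```

```text
pics
scene 46.37894811136404 319.9248006842545 202.51052922961148 [[-0.5072, -0.4352, 0.7439, -0.439], [-0.8617, 0.2718, -0.4285, 0.555], [-0.0158, -0.8583, -0.5128, 0.6857], [0.0, 0.0, 0.0, 1.0]] {}
side 49.277492465378536 325.15703444844377 197.8857862291176 [[0.8654, -0.3241, 0.3821, 0.0584], [-0.5008, -0.585, 0.6379, -0.7645], [0.0168, -0.7435, -0.6686, 0.8449], [0.0, 0.0, 0.0, 1.0]] {}
wrist 64.61580876186267 323.09169150898526 204.1187311978685 [[0.3348, 0.8935, 0.2993, 0.1072], [0.9423, -0.3174, -0.1065, 0.5463], [-0.0001, 0.3177, -0.9482, 0.3738], [0.0, 0.0, 0.0, 1.0]] {}
{'time_s': 0.15, 'q': array([ 5.80813663e+01,  2.18334944e+01,  7.43710118e+01, -6.26186773e-04,
        8.38578466e+01, -1.23352345e+01]), 'qvel': array([-0.02733811, -0.08955422, -0.07551398, -0.05311393, -0.04257486,
        0.09970761]), 'joint_efforts': array([ 3.08901726e-03, -4.48625422e+01, -2.31344461e+01, -1.16624265e-04,
        3.82852202e-03, -2.06505831e-05]), 'position': array([0.18423357, 0.51800105, 0.23086293]), 'tool_rot': array([[-9.42154937e-01,  3.35177197e-01, -5.66156627e-04],
       [ 3.35177602e-01,  9.42154505e-01, -9.29461913e-04],
       [ 2.21872578e-04, -1.06546015e-03, -9.99999408e-01]]), 'ft_force': array([ 0.06482395,  0.46824956, -0.20881596]), 'wrist_torque': array([-2.08272775e-03,  3.80507748e-02,  6.54865189e-05]), 'gripper_force': 0.0, 'grip_width': 0.0856602214490177}
0.0187
```

View pics/scene0.png

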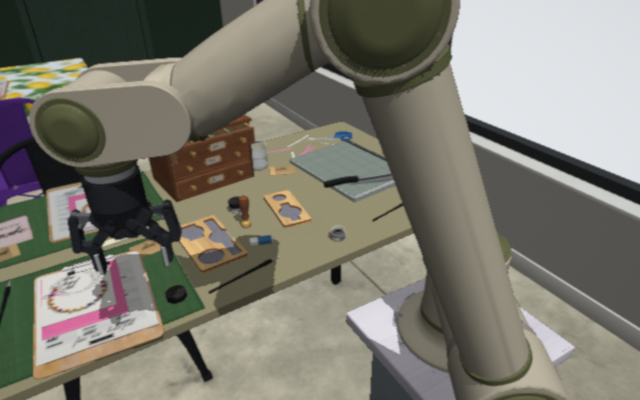

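View pics/side0.png

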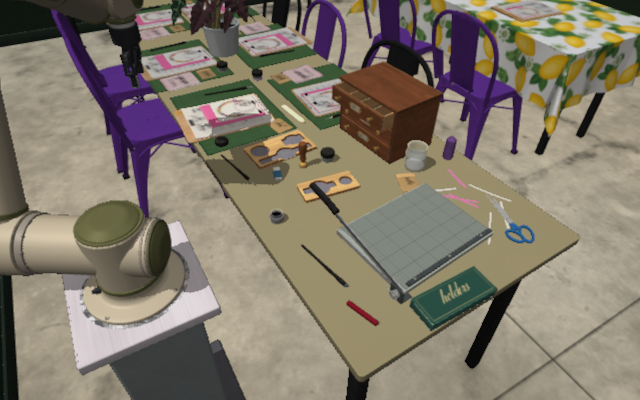

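View pics/wrist0.png

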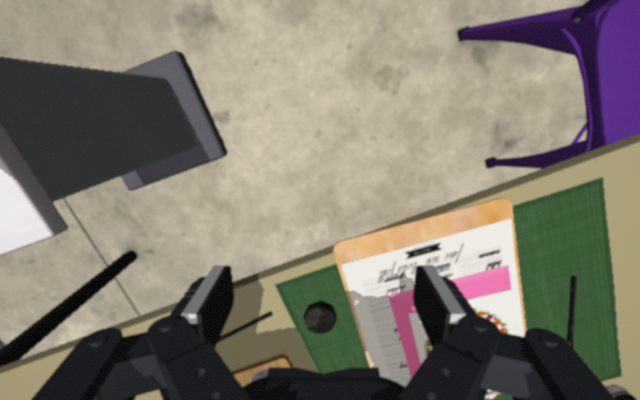

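The side view shows the lettering tray at (280,148), the sealing tray at (328,187), the stamp at (303,155) and a capped jar at (327,154). The eraser is at (277,172), the open jar at (277,215), the pens at (236,167) and (324,265), and the wax at (362,312). The scene view agrees where the arm doesn't block it.

```bash
cat > h.py <<'E'
import numpy as np, cv2
from rig import env, optics
def ray(cal,uv):
    f=200/np.tan(np.radians(cal["fov_y"]/2)); uv=np.atleast_2d(np.array(uv,float))
    d=np.c_[(uv[:,0]-cal["cx"])/f,(uv[:,1]-cal["cy"])/f,np.ones(len(uv))]
    T=np.array(cal["T"]); return T[:3,3], d@T[:3,:3].T
def onz(cal,uv,z=0.):
    o,d=ray(cal,uv); return (o+d*((z-o[2])/d[:,2])[:,None])[:,:2]
def snap(name,fn=None):
    cal=optics.calibration(name); im=optics.get_image(name)[:,:,::-1].copy()
    if fn: cv2.imwrite(fn,im)
    return cal,im
def tri(c1,p1,c2,p2):
    o1,d1=ray(c1,p1);o2,d2=ray(c2,p2);d1=d1[0];d2=d2[0]
    s=np.linalg.lstsq(np.c_[d1,-d2],o2-o1,rcond=None)[0]
    a=o1+s[0]*d1;b=o2+s[1]*d2; return (a+b)/2,np.linalg.norm(a-b)
E
python3 - <<'E'
from h import *
im=cv2.imread('pics/side0.png'); c=optics.calibration('side')
for n,p in dict(ltray=(280,148),stray=(328,187),stamp=(303,166),jar=(327,158),eraser=(277,174),open=(277,219),penA1=(222,157),penA2=(250,178),penB1=(303,246),penB2=(347,285),wax=(362,312),jarmat=(221,143),edge1=(200,150),edge2=(360,375),drawL=(335,120),cutter=(340,235)).items(): print(n,np.round(onz(c,p)[0],3), np.round(np.hypot(*onz(c,p)[0]),2))
# crop upscaled
cr=im[120:330,195:405]; cv2.imwrite('pics/sidecrop.png',cv2.resize(cr,(600,600),interpolation=cv2.INTER_CUBIC))
E
```

```text
ltray [0.534 0.328] 0.63
stray [0.573 0.08 ] 0.58
stamp [0.555 0.206] 0.59
jar [0.643 0.205] 0.67
eraser [0.467 0.209] 0.51
open [0.382 0.031] 0.38
penA1 [0.35  0.373] 0.51
penA2 [0.387 0.231] 0.45
penB1 [ 0.398 -0.091] 0.41
penB2 [ 0.432 -0.251] 0.5
wax [ 0.422 -0.331] 0.54
jarmat [0.374 0.448] 0.58
edge1 [0.3   0.443] 0.54
edge2 [ 0.337 -0.45 ] 0.56
drawL [0.784 0.389] 0.87
cutter [ 0.502 -0.105] 0.51
```

View pics/sidecrop.png

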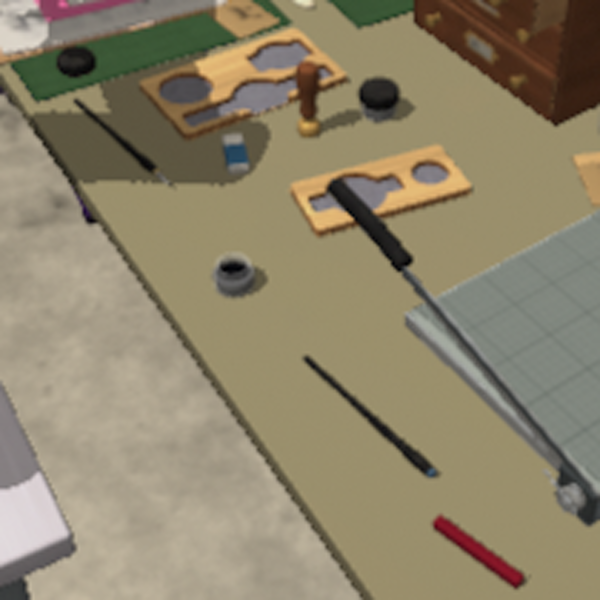

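Pen A, near the edge, has the nib and is the long one. Pen B, beside the wax at crop (370,415), has the blue end and is the short one. The cutter's handle is raised near the sealing tray, so I'll triangulate it before moving.

```bash
python3 - <<'E'
from h import *
s=optics.calibration('side');c=optics.calibration('scene')
for n,a,b in [("free",(313,185),(325,183)),("join",(337,212),(358,179)),("stamptop",(303,144),(243,197)),("stampfoot",(303,166),(247,226)),("jarcap",(327,152),(235,200)),("drawercorner",(334,88),(160,157))]:
    p,e=tri(s,a,c,b); print(n,p.round(3),round(e,4))
E
python3 -m jog '[{"linear":[-1,-0.6,-0.4],"roll":0},{"linear":[-1,-0.6,-0.4],"roll":0},{"linear":[-1,-0.6,-0.4],"roll":0},{"linear":[-1,-0.6,-0.4],"roll":0},{"linear":[-1,-0.6,-0.4],"roll":0},{"linear":[-0.8,-0.5,0],"roll":0}]'
```

```text
free [0.483 0.006 0.102] 0.0044
join [ 0.491 -0.101  0.084] 0.0043
stamptop [0.559 0.207 0.084] 0.004
stampfoot [ 0.556  0.207 -0.002] 0.0005
jarcap [0.641 0.201 0.031] 0.0068
drawercorner [0.755 0.355 0.155] 0.0081
time_s: 0.65
position: [0.3345, 0.3351, 0.3012]
tool_rot: [[-0.942, 0.335, 0.004], [0.335, 0.942, 0.002], [-0.003, 0.003, -1.0]]
ft_force: [1.0, 0.9, 1.1]
grip_width: 0.0854
gripper_force: 0.0
```

```bash
python3 -m jog '[{"linear":[-0.9,-0.3,-0.1],"roll":0},{"linear":[-0.9,-0.3,-0.1],"roll":0},{"linear":[-0.9,-0.3,-0.1],"roll":0},{"linear":[-0.9,-0.3,-0.1],"roll":0},{"linear":[-0.9,-0.3,-0.1],"roll":0},{"linear":[-0.6,-0.25,0],"roll":0},{"linear":[0,0,0],"roll":0},{"linear":[0,0,0],"roll":0}]'; python3 - <<'E'
from h import *
print(np.round(env.observe()["position"],3), env.observe()["qvel"].max()); snap("wrist","pics/w1.png"); snap("scene","pics/s1.png")
E
```

```text
time_s: 1.32
position: [0.5024, 0.2012, 0.3182]
tool_rot: [[-0.941, 0.337, -0.001], [0.337, 0.941, -0.0], [0.001, -0.001, -1.0]]
ft_force: [0.5, 0.4, -0.5]
grip_width: 0.0855
gripper_force: 0.0
[0.502 0.201 0.318] 2.3519978837735214
```

View pics/w1.png

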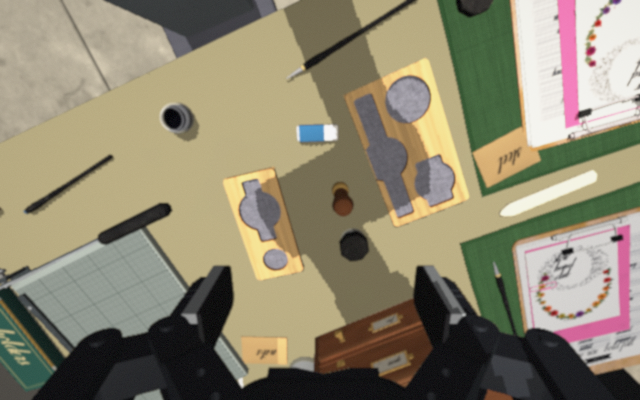

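The wrist view shows the lettering tray at (407,143), the sealing tray at (263,222), the eraser at (317,133) and the stamp at (342,200). The capped jar is at (353,245), the open jar at (176,118), the long pen at (350,40), and the short pen runs from (28,210) to (111,157). Next I'll mask and measure.

```bash
cat > m.py <<'E'
from h import *
c,im=snap("wrist","pics/w2.png"); print(im[143,345],im[143,372],im[180,385],im[190,230],im[120,300],im[210,262],im[133,312])
hsv=cv2.cvtColor(im,cv2.COLOR_BGR2HSV)
def big(mask,roi):
    m=np.zeros_like(mask);x0,y0,x1,y1=roi;m[y0:y1,x0:x1]=mask[y0:y1,x0:x1]
    cs,_=cv2.findContours(m,cv2.RETR_EXTERNAL,cv2.CHAIN_APPROX_NONE); return max(cs,key=cv2.contourArea)
def rect(cn,z,n):
    w=onz(c,cn.reshape(-1,2)+0.0,z).astype(np.float32); (x,y),(a,b),t=cv2.minAreaRect(w*1000)
    if a<b: a,b,t=b,a,t+90
    print(n,"c",round(x,1),round(y,1),"size",round(a,1),round(b,1),"ang",round(t%180,1)); return x,y,t
wood=cv2.inRange(hsv,(8,95,130),(25,255,255)); 
cv2.imwrite("pics/wood.png",wood)
rect(big(wood,(335,50,475,235)),.010,"ltray"); rect(big(wood,(215,160,310,285)),.010,"stray")
gray=cv2.inRange(hsv,(0,0,60),(180,60,200))
for n,roi in dict(jarwell=(380,70,435,125),seat=(258,243,293,275),penslot=(345,85,420,222),eraserrec=(410,148,460,215),waxslot=(232,170,285,245)).items():
    cn=big(cv2.inRange(hsv,(100,20,60),(150,255,200)) if 0 else gray,roi); rect(cn,.006,n)
er=cv2.inRange(hsv,(95,120,80),(125,255,255))|cv2.inRange(hsv,(0,0,215),(180,40,255))
rect(big(er,(285,115,345,150)),.012,"eraser")
dark=cv2.inRange(im,(0,0,0),(60,60,60))
rect(big(dark,(15,145,120,220)),.005,"shortpen"); rect(big(dark,(330,225,372,268)),.03,"cap")
E
python3 m.py
```

```text
[ 84 109 117] [106  99 101] [106 100 103] [142 220 246] [133 176 188] [100  95  97] [193 146  78]
ltray c 531.5 321.6 size 212.4 120.4 ang 3.6
stray c 572.1 81.7 size 177.2 80.8 ang 174.0
jarwell c 465.8 337.5 size 59.5 58.6 ang 70.5
seat c 629.9 74.8 size 37.3 32.5 ang 70.4
penslot c 533.2 291.1 size 185.7 52.2 ang 3.1
eraserrec c 589.4 345.5 size 71.1 57.7 ang 2.9
waxslot c 545.5 83.6 size 95.1 60.3 ang 19.1
eraser c 462.2 198.3 size 30.5 20.5 ang 70.5
shortpen c 412.8 -169.3 size 169.3 7.7 ang 99.5
cap c 637.7 202.3 size 48.4 40.7 ang 162.9
```

```bash
python3 -m jog '[{"linear":[-0.1,-0.9,0.1],"roll":0},{"linear":[-0.1,-0.9,0.1],"roll":0},{"linear":[-0.1,-0.9,0.1],"roll":0},{"linear":[-0.1,-0.9,0.1],"roll":0},{"linear":[-0.1,-0.9,0.1],"roll":0},{"linear":[-0.1,-0.9,0.1],"roll":0},{"linear":[-0.1,-0.9,0.1],"roll":0},{"linear":[-0.1,-0.9,0.1],"roll":0},{"linear":[-0.1,-0.9,0.1],"roll":0},{"linear":[0,-0.9,0.1],"roll":0}]' >/dev/null; python3 -m jog '[{"linear":[0,0,0],"roll":1},{"linear":[0,0,0],"roll":1},{"linear":[0,0,0],"roll":1},{"linear":[0,0,0],"roll":1},{"linear":[0,0,0],"roll":1},{"linear":[0,0,0],"roll":1},{"linear":[0,0,0],"roll":1},{"linear":[0,0,0],"roll":1},{"linear":[0,0,0],"roll":1},{"linear":[0,0,0],"roll":1},{"linear":[0,0,0],"roll":1},{"linear":[0,0,0],"roll":1}]' -0.2 30; python3 - <<'E'
from h import *
print(env.observe()["q"].round(1)); snap("wrist","pics/w3.png"); snap("scene","pics/s3.png");snap("side","pics/d3.png")
E
```

```text
time_s: 3.3
position: [0.4149, -0.148, 0.2792]
tool_rot: [[-0.178, 0.984, 0.0], [0.984, 0.178, -0.0], [-0.0, 0.0, -1.0]]
ft_force: [-0.3, -0.1, 0.4]
grip_width: 0.0342
gripper_force: 0.0
[-35.1   8.6  84.9   0.   86.4 -45.4]
```

View pics/w3.png

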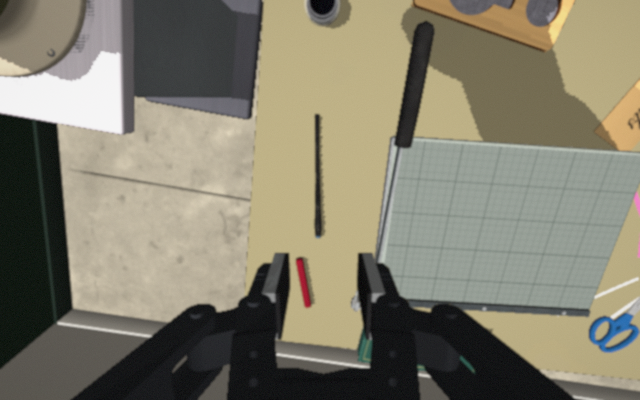

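The short pen runs from (318,115) to (320,236) and the wax from (298,258) to (309,306). The cutter's edge is at about column 385, clear of the pen.

```bash
python3 - <<'E'
from h import *
c=optics.calibration("wrist"); im=cv2.imread("pics/w3.png"); hsv=cv2.cvtColor(im,cv2.COLOR_BGR2HSV)
def rect(m,roi,z,n):
    x0,y0,x1,y1=roi; k=np.zeros_like(m);k[y0:y1,x0:x1]=m[y0:y1,x0:x1]
    cn=max(cv2.findContours(k,0,1)[0],key=cv2.contourArea)
    (x,y),(a,b),t=cv2.minAreaRect((onz(c,cn.reshape(-1,2),z)*1000).astype(np.float32))
    if a<b:a,b,t=b,a,t+90
    print(n,np.round([x,y,a,b,t%180],1))
rect(cv2.inRange(hsv,(0,0,0),(180,255,85)),(305,105,335,245),.005,"pen")
rect(cv2.inRange(hsv,(165,100,40),(180,255,255))|cv2.inRange(hsv,(0,130,40),(6,255,255)),(290,250,320,315),.008,"wax")
print("cutter edge",onz(c,[(392,145),(378,262)],.02).round(3), "handle",onz(c,[(424,25),(404,145)],.1).round(3))
E
```

```text
pen [ 412.1 -169.9  166.3    8.6  100.5]
wax [ 419.5 -331.6   84.2   10.2  109.2]
cutter edge [[ 0.496 -0.106]
 [ 0.518 -0.271]] handle [[ 0.478  0.011]
 [ 0.489 -0.096]]
```

```bash
python3 -m jog '[{"linear":[-0.53,-0.17,0.8],"roll":0},{"linear":[0,0,1],"roll":0},{"linear":[0,0,1],"roll":0},{"linear":[0,0,1],"roll":0},{"linear":[0,0,1],"roll":0},{"linear":[0,0,0.9],"roll":0},{"linear":[0,0,0.6],"roll":0},{"linear":[0,0,0.4],"roll":0},{"linear":[0,0,0.15],"roll":0},{"linear":[0,0,0],"roll":0},{"linear":[0,0,0],"roll":0}]'; python3 -m jog '[{"linear":[0,0,0],"roll":0},{"linear":[0,0,0],"roll":0},{"linear":[0,0,0],"roll":0},{"linear":[0,0,0],"roll":0},{"linear":[0,0,0],"roll":0},{"linear":[0,0,0],"roll":0}]' -1 30
```

```text
time_s: 4.37
position: [0.4126, -0.1713, 0.0056]
tool_rot: [[-0.182, 0.983, 0.001], [0.983, 0.182, -0.001], [-0.001, 0.001, -1.0]]
ft_force: [0.7, -0.9, 0.8]
grip_width: 0.0343
gripper_force: 0.0
time_s: 4.87
position: [0.4127, -0.1715, 0.006]
tool_rot: [[-0.181, 0.983, 0.002], [0.983, 0.181, -0.001], [-0.002, 0.002, -1.0]]
ft_force: [-0.0, 1.1, 6.9]
grip_width: 0.0077
gripper_force: 30.3
```

```bash
python3 -m jog '[{"linear":[0,0,-0.5],"roll":0},{"linear":[0,0,-1],"roll":0},{"linear":[0,0,-1],"roll":0},{"linear":[0,0,-1],"roll":0},{"linear":[0,0,-1],"roll":0},{"linear":[0,0,-0.5],"roll":-1},{"linear":[0,0,0],"roll":-1},{"linear":[0,0,0],"roll":-1},{"linear":[0,0,0],"roll":-1},{"linear":[0,0,0],"roll":-1},{"linear":[0,0,0],"roll":-1},{"linear":[0,0,0],"roll":-1}]'; python3 -m jog '[{"linear":[0,0,0],"roll":-1},{"linear":[0,0,0],"roll":-1},{"linear":[0,0,0],"roll":-1},{"linear":[0,0,0],"roll":-1},{"linear":[0,0,0],"roll":-1},{"linear":[0,0,0],"roll":-1},{"linear":[0,0,0],"roll":-1},{"linear":[0,0,0],"roll":-1},{"linear":[0,0,0],"roll":-1},{"linear":[0,0,0],"roll":-0.6},{"linear":[0,0,0],"roll":0}]'
```

```text
time_s: 5.87
position: [0.412, -0.1711, 0.2056]
tool_rot: [[-0.715, 0.699, 0.001], [0.699, 0.715, -0.001], [-0.001, 0.0, -1.0]]
ft_force: [0.2, -0.2, -1.0]
grip_width: 0.0085
gripper_force: 29.5
time_s: 6.78
position: [0.412, -0.1711, 0.2055]
tool_rot: [[-0.998, -0.062, 0.001], [-0.062, 0.998, -0.001], [-0.001, -0.001, -1.0]]
ft_force: [0.2, 0.1, 0.3]
grip_width: 0.0081
gripper_force: 29.5
```

```bash
python3 -m jog '[{"linear":[-0.31,0.93,0],"roll":0},{"linear":[-0.31,0.93,0],"roll":0},{"linear":[-0.31,0.93,0],"roll":0},{"linear":[-0.31,0.93,0],"roll":0},{"linear":[-0.31,0.93,0],"roll":0},{"linear":[-0.31,0.93,0],"roll":0},{"linear":[-0.31,0.93,0],"roll":0},{"linear":[-0.31,0.93,0],"roll":0},{"linear":[-0.31,0.93,0],"roll":0},{"linear":[-0.31,0.93,0],"roll":0},{"linear":[-0.33,0.94,0],"roll":0},{"linear":[-0.33,0.95,0],"roll":0}]'; python3 -m jog '[{"linear":[0,0,0],"roll":0},{"linear":[0,0,0],"roll":0}]';python3 - <<'E'
from h import *
snap("wrist","pics/w4.png")
E
```

```text
time_s: 7.78
position: [0.5355, 0.2866, 0.2055]
tool_rot: [[-0.998, -0.058, 0.001], [-0.058, 0.998, 0.0], [-0.001, 0.0, -1.0]]
ft_force: [0.4, -0.9, 0.9]
grip_width: 0.0082
gripper_force: 29.5
time_s: 7.95
position: [0.5353, 0.2861, 0.2046]
tool_rot: [[-0.998, -0.061, -0.0], [-0.061, 0.998, -0.0], [0.0, -0.0, -1.0]]
ft_force: [0.1, -1.3, 0.5]
grip_width: 0.008
gripper_force: 29.5
```

View pics/w4.png

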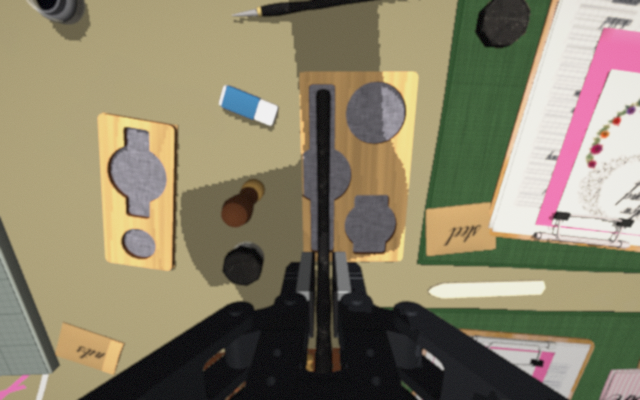

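The pen is held lined up with the slot. The eraser is at (249,105), the stamp's foot at (257,187) and the capped jar at (244,263). I'll measure everything from this view.

```bash
cat > m2.py <<'E'
from h import *
import sys
c=optics.calibration("wrist"); im=cv2.imread(sys.argv[1]); hsv=cv2.cvtColor(im,cv2.COLOR_BGR2HSV)
def rect(m,roi,z,n):
    x0,y0,x1,y1=roi; k=np.zeros_like(m);k[y0:y1,x0:x1]=m[y0:y1,x0:x1]
    cn=max(cv2.findContours(k,0,1)[0],key=cv2.contourArea)
    (x,y),(a,b),t=cv2.minAreaRect((onz(c,cn.reshape(-1,2),z)*1000).astype(np.float32))
    if a<b:a,b,t=b,a,t+90
    print(n,np.round([x,y,a,b,t%180],1))
E
cat > m3.py <<'E'
from m2 import *
wood=cv2.inRange(hsv,(8,95,90),(25,255,255)); gray=cv2.inRange(hsv,(0,0,50),(180,50,170))
rect(wood,(90,100,182,275),.010,"stray")
rect(gray,(345,80,408,145),.006,"jarwell"); rect(gray,(343,190,397,255),.006,"eraserrec")
rect(gray,(120,228,158,258),.006,"seat"); rect(gray,(105,125,168,220),.006,"waxslot")
rect(cv2.inRange(hsv,(95,110,60),(125,255,255))|cv2.inRange(im,(185,185,185),(255,255,255)),(210,80,285,130),.012,"eraser")
rect(cv2.inRange(im,(0,0,0),(52,52,52)),(218,240,270,288),.030,"cap")
print("tray corners",onz(c,[(301,73),(418,72),(408,262)],.01).round(4).tolist())
print("pen end at height .205",onz(c,[(323,93)],.21).round(3))
print("stamp",onz(c,[(257,192)],0.0).round(3),onz(c,[(236,210)],0.085).round(3))
E
python3 m3.py pics/w4.png
```

```text
stray [571.9  80.9 176.8  82.3 173.8]
jarwell [465.3 335.7  60.   59.9  49.8]
eraserrec [589.6 343.7  69.   58.1   3.4]
seat [629.8  72.4  35.1  34.6  82.1]
waxslot [545.1  81.5  96.5  59.2  18.7]
eraser [462.  195.4  36.6  21.6  71.7]
cap [638.  200.6  50.1  42.4 170. ]
tray corners [[0.4315, 0.2577], [0.4236, 0.3731], [0.6338, 0.3939]]
pen end at height .205 [[0.452 0.281]]
stamp [[0.56  0.212]] [[0.552 0.21 ]]
```

```bash
python3 -m jog '[{"linear":[0.07,-0.02,0.8],"roll":0},{"linear":[0,0,1],"roll":0},{"linear":[0,0,1],"roll":0},{"linear":[0,0,1],"roll":0},{"linear":[0,0,0.6],"roll":0},{"linear":[0,0,0.3],"roll":0},{"linear":[0,0,0.13],"roll":0},{"linear":[0,0,0],"roll":0},{"linear":[0,0,0],"roll":0}]'; python3 -m jog '[{"linear":[0,0,0],"roll":0},{"linear":[0,0,0],"roll":0},{"linear":[0,0,0],"roll":0},{"linear":[0,0,0],"roll":0}]' -0.4; python3 -m jog '[{"linear":[0,0,-0.5],"roll":0},{"linear":[0,0,-1],"roll":0},{"linear":[0,0,-1],"roll":0},{"linear":[0,0,-1],"roll":0},{"linear":[0,0,-1],"roll":0},{"linear":[0.5,0,-0.5],"roll":0},{"linear":[1,0,0],"roll":0},{"linear":[0,0,0],"roll":0},{"linear":[0,0,0],"roll":0}]' 1;python3 - <<'E'
from h import *
snap("wrist","pics/w5.png")
E
```

```text
time_s: 8.75
position: [0.5335, 0.283, 0.0129]
tool_rot: [[-0.998, -0.058, 0.002], [-0.058, 0.998, 0.0], [-0.002, 0.0, -1.0]]
ft_force: [-0.8, 0.0, -0.9]
grip_width: 0.0084
gripper_force: 29.5
time_s: 9.08
position: [0.5331, 0.2837, 0.0123]
tool_rot: [[-0.998, -0.06, 0.001], [-0.06, 0.998, 0.0], [-0.001, 0.0, -1.0]]
ft_force: [0.2, -0.1, 0.6]
grip_width: 0.0257
gripper_force: 0.0
time_s: 9.83
position: [0.4713, 0.2801, 0.2123]
tool_rot: [[-0.998, -0.061, 0.0], [-0.061, 0.998, -0.0], [-0.0, -0.0, -1.0]]
ft_force: [1.0, 0.8, 0.3]
grip_width: 0.0855
gripper_force: 0.0
```

View pics/w5.png

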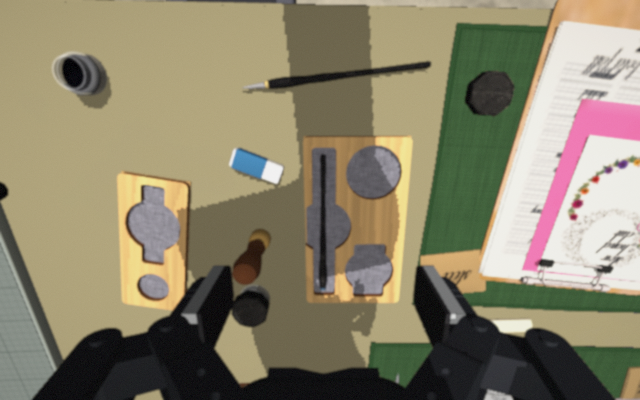

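The pen lies straight in its slot, from (323,155) to (323,290). The capped jar is next.

```bash
python3 -m jog '[{"linear":[-0.82,-0.44,0],"roll":0},{"linear":[-0.82,-0.44,0],"roll":0},{"linear":[-0.82,-0.44,0],"roll":0},{"linear":[-0.82,-0.44,0],"roll":0},{"linear":[-0.81,-0.44,0],"roll":0},{"linear":[0,0,1],"roll":0},{"linear":[0,0,1],"roll":0},{"linear":[0,0,1],"roll":0},{"linear":[0,0,0.7],"roll":0},{"linear":[0,0,0],"roll":0}]'; python3 - <<'E'
from h import *
c,im=snap("side"); 
cv2.imwrite("pics/d6.png",cv2.resize(im[100:210,240:400],(640,440),interpolation=cv2.INTER_CUBIC))
E
```

```text
time_s: 10.72
position: [0.6394, 0.201, 0.0564]
tool_rot: [[-0.998, -0.059, -0.012], [-0.059, 0.998, -0.002], [0.012, -0.001, -1.0]]
ft_force: [-0.9, -0.6, -1.3]
grip_width: 0.0852
gripper_force: 0.0
```

View pics/d6.png

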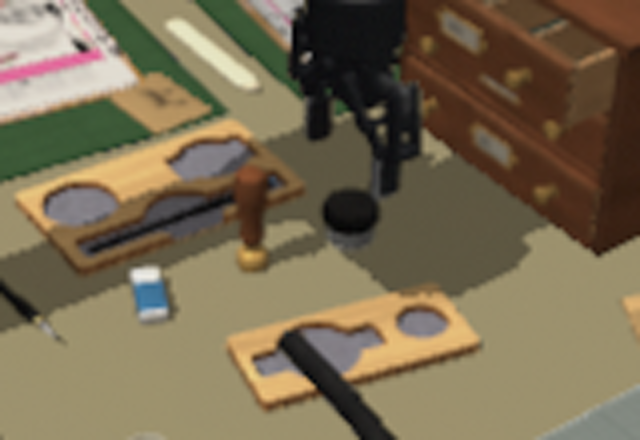

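The fingers straddle the jar at about crop (352,160), which agrees with its measured position. I'll go down and grip it.

```bash
python3 -m jog '[{"linear":[0,0,0.5],"roll":0},{"linear":[0,0,0.4],"roll":0},{"linear":[0,0,0.3],"roll":0},{"linear":[0,0,0],"roll":0}]'; python3 -m jog '[{"linear":[0,0,0],"roll":0},{"linear":[0,0,0],"roll":0},{"linear":[0,0,0],"roll":0},{"linear":[0,0,0],"roll":0},{"linear":[0,0,0],"roll":0},{"linear":[0,0,0],"roll":0}]' -1 30;python3 -m jog '[{"linear":[0,0,-0.5],"roll":0},{"linear":[0,0,-1],"roll":0},{"linear":[0,0,-1],"roll":0},{"linear":[0,0,-1],"roll":0},{"linear":[0,0,-0.5],"roll":0},{"linear":[0,0,0],"roll":0},{"linear":[0,0,0],"roll":0}]'
```

```text
time_s: 11.1
position: [0.6417, 0.2018, 0.0151]
tool_rot: [[-0.998, -0.059, -0.001], [-0.059, 0.998, -0.0], [0.001, -0.0, -1.0]]
ft_force: [0.6, 0.8, -0.5]
grip_width: 0.0855
gripper_force: 0.0
time_s: 11.6
position: [0.6423, 0.202, 0.0175]
tool_rot: [[-0.998, -0.06, 0.003], [-0.06, 0.998, 0.0], [-0.003, 0.0, -1.0]]
ft_force: [-0.1, -0.3, 5.2]
grip_width: 0.0435
gripper_force: 30.2
time_s: 12.18
position: [0.6417, 0.202, 0.1772]
tool_rot: [[-0.998, -0.06, 0.003], [-0.06, 0.998, 0.0], [-0.003, 0.0, -1.0]]
ft_force: [-0.7, 0.3, -2.8]
grip_width: 0.0433
gripper_force: 30.9
```

```bash
python3 -m jog '[{"linear":[0.7,0.6,0],"roll":0},{"linear":[0.7,0.6,0],"roll":0},{"linear":[0.7,0.6,0],"roll":0},{"linear":[0.7,0.6,0],"roll":0},{"linear":[0.7,0.6,0],"roll":0},{"linear":[0.7,0.62,0],"roll":0},{"linear":[0,0,0],"roll":0},{"linear":[0,0,1],"roll":0},{"linear":[0,0,1],"roll":0},{"linear":[0,0,0.6],"roll":0},{"linear":[0,0,0],"roll":0},{"linear":[0,0,0],"roll":0}]'; python3 - <<'E'
from h import *
c,im=snap("wrist"); cv2.imwrite("pics/w7.png",im)
c,im=snap("side"); 
a=cv2.resize(im[110:200,200:340],(560,360),interpolation=cv2.INTER_CUBIC)
cv2.imwrite("pics/d7.png",a)
E
```

```text
time_s: 13.18
position: [0.4647, 0.336, 0.0705]
tool_rot: [[-0.998, -0.059, -0.003], [-0.059, 0.998, -0.002], [0.003, -0.001, -1.0]]
ft_force: [-0.7, -0.1, 0.7]
grip_width: 0.0434
gripper_force: 31.0
```

View pics/d7.png

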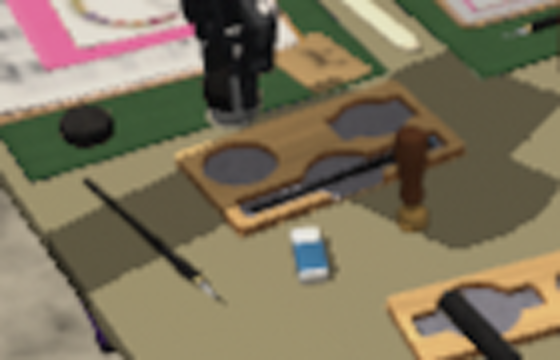

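The jar is held upright at crop (232,100), above the well at (240,163). I'll lower and release it.

```bash
python3 -c "
from h import *
print(onz(optics.calibration('side'),(258,139),.053))"; python3 -m jog '[{"linear":[0,0,0.6],"roll":0},{"linear":[0,0,0.4],"roll":0},{"linear":[0,0,0.2],"roll":0},{"linear":[0,0,0],"roll":0},{"linear":[0,0,0],"roll":0},{"linear":[0,0,0],"roll":0}]';  python3 -m jog '[{"linear":[0,0,0],"roll":0},{"linear":[0,0,0],"roll":0},{"linear":[0,0,0],"roll":0},{"linear":[0,0,0],"roll":0},{"linear":[0,0,0],"roll":0}]' 0.6; python3 -m jog '[{"linear":[0,0,-0.5],"roll":0},{"linear":[0,0,-1],"roll":0},{"linear":[0,0,-1],"roll":0},{"linear":[0,0,-1],"roll":0},{"linear":[0,0,-1],"roll":0},{"linear":[0.5,-0.8,0],"roll":1},{"linear":[0.5,-0.8,0],"roll":1},{"linear":[0.5,-0.8,0],"roll":1},{"linear":[0.5,-0.8,0],"roll":1},{"linear":[0,0,0],"roll":0},{"linear":[0,0,0],"roll":0}]' -0.1; python3 - <<'E'
from h import *
snap("wrist","pics/w8.png")
E
```

```text
[[0.46436592 0.33721722]]
time_s: 13.78
position: [0.466, 0.3368, 0.0252]
tool_rot: [[-0.998, -0.06, 0.002], [-0.06, 0.998, 0.001], [-0.002, 0.001, -1.0]]
ft_force: [-0.2, -0.3, -0.7]
grip_width: 0.0437
gripper_force: 31.0
time_s: 14.2
position: [0.4653, 0.3365, 0.0239]
tool_rot: [[-0.998, -0.06, 0.0], [-0.06, 0.998, 0.0], [-0.0, 0.0, -1.0]]
ft_force: [0.7, 0.8, 0.1]
grip_width: 0.0683
gripper_force: 0.0
time_s: 15.12
position: [0.3759, 0.2143, 0.2042]
tool_rot: [[-0.958, 0.287, 0.001], [0.287, 0.958, 0.0], [-0.001, 0.0, -1.0]]
ft_force: [-0.2, 0.6, 0.2]
grip_width: 0.0384
gripper_force: 0.0
```

View pics/w8.png

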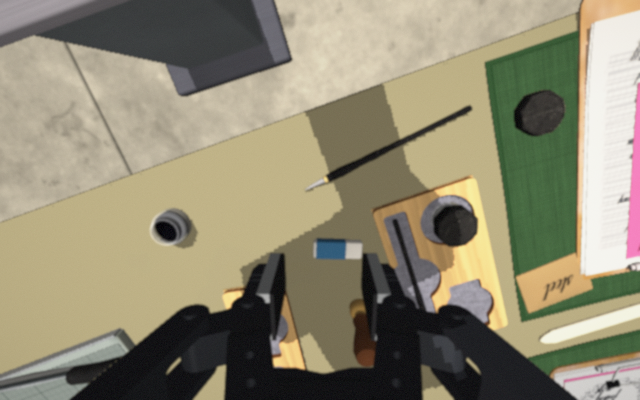

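The jar is in its well, with the cap at (455,225). The eraser spans (315–362, 239–258).

```bash
python3 - <<'E'
import sys; sys.argv=["","pics/w8.png"]
from m2 import *
sat=cv2.inRange(hsv,(90,60,40),(130,255,255))|cv2.inRange(hsv,(0,0,100),(180,40,255))
rect(sat,(300,232,370,266),.012,"eraser")
print(onz(c,[(314,249),(363,250)],.012).round(4).tolist(), hsv[250,352],hsv[250,300])
E
```

```text
eraser [465.  207.9  57.9  26.   73.4]
[[0.457, 0.1814], [0.4747, 0.2362]] [ 19  24 199] [ 22  77 120]
```

```bash
python3 -m jog '[{"linear":[0,0,0],"roll":-1},{"linear":[0,0,0],"roll":-1},{"linear":[0,0,0],"roll":-1},{"linear":[0,0,0],"roll":-1},{"linear":[0,0,0],"roll":-1},{"linear":[0,0,0],"roll":-1},{"linear":[0,0,0],"roll":-1},{"linear":[0,0,0],"roll":-1},{"linear":[0,0,0],"roll":-1},{"linear":[0,0,0],"roll":-1},{"linear":[0,0,0],"roll":-1},{"linear":[0,0,0],"roll":-1}]'; python3 -m jog '[{"linear":[0,0,0],"roll":-1},{"linear":[0,0,0],"roll":-1},{"linear":[0,0,0],"roll":-1},{"linear":[0,0,0],"roll":-1},{"linear":[0,0,0],"roll":-1},{"linear":[0,0,0],"roll":-0.85},{"linear":[-0.17,-0.72,0.5],"roll":0},{"linear":[-0.17,-0.72,0.5],"roll":0},{"linear":[-0.18,-0.73,0.5],"roll":0},{"linear":[0,0,0],"roll":0},{"linear":[0,0,0],"roll":0}]';  python3 - <<'E'
from h import *
snap("wrist","pics/w9.png"); snap("side","pics/d9.png")
E
```

```text
time_s: 16.17
position: [0.3778, 0.2159, 0.2036]
tool_rot: [[-0.722, -0.692, 0.0], [-0.692, 0.722, 0.0], [-0.0, -0.0, -1.0]]
ft_force: [-0.3, 1.2, 0.4]
grip_width: 0.0387
gripper_force: 0.0
time_s: 17.08
position: [0.467, 0.2094, 0.142]
tool_rot: [[-0.298, -0.955, -0.003], [-0.955, 0.298, -0.0], [0.001, 0.002, -1.0]]
ft_force: [-0.1, -0.3, -0.5]
grip_width: 0.0382
gripper_force: 0.0
```

View pics/w9.png

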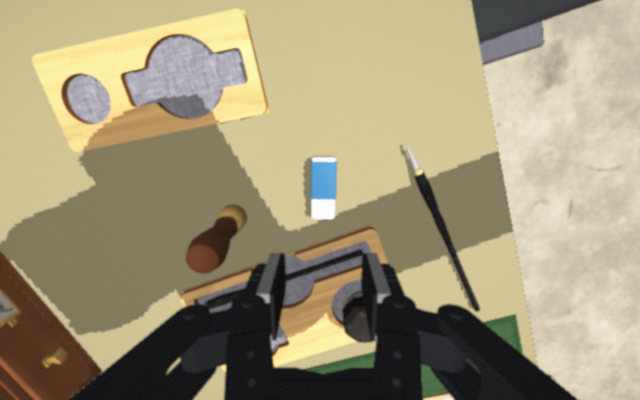

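The eraser spans (311–337, 156–219) and is square to the tool. The stamp's die is at (232,218).

```bash
python3 - <<'E'
import sys; sys.argv=["","pics/w9.png"]
from m2 import *
rect(cv2.inRange(hsv,(90,60,40),(130,255,255))|cv2.inRange(hsv,(0,0,150),(180,40,255)),(300,148,348,228),.012,"eraser")
print("stamp die",onz(c,[(234,216)],.012).round(4))
wood=cv2.inRange(hsv,(8,95,90),(25,255,255)); rect(wood,(25,3,275,155),.01,"stray")
gray=cv2.inRange(hsv,(0,0,50),(180,50,200)); rect(gray,(60,70,115,128),.006,"seat")
rect(gray,(120,30,250,122),.006,"wax")
E
```

```text
eraser [464.  206.7  59.1  23.   72. ]
stamp die [[0.5514 0.2072]]
stray [572.1  82.3 177.9  77.5 173.7]
seat [630.6  74.7  37.5  34.6  72.8]
wax [545.3  83.9  97.4  63.2 149. ]
```

```bash
python3 -m jog '[{"linear":[0.08,0.05,0.9],"roll":0},{"linear":[0,0,1],"roll":0},{"linear":[0,0,0.7],"roll":0},{"linear":[0,0,0.5],"roll":0},{"linear":[0,0,0.25],"roll":0},{"linear":[0,0,0],"roll":0},{"linear":[0,0,0],"roll":0}]'; python3 -m jog '[{"linear":[0,0,0],"roll":0},{"linear":[0,0,0],"roll":0},{"linear":[0,0,0],"roll":0},{"linear":[0,0,0],"roll":0},{"linear":[0,0,0],"roll":0}]' -1 30;python3 -m jog '[{"linear":[0,0,-0.5],"roll":0},{"linear":[0,0,-1],"roll":0},{"linear":[0,0,-1],"roll":0},{"linear":[0,0,-1],"roll":0},{"linear":[0,0,-0.5],"roll":1},{"linear":[0,0,0],"roll":1},{"linear":[0,0,0],"roll":1},{"linear":[0,0,0],"roll":1},{"linear":[0,0,0],"roll":1},{"linear":[0,0,0],"roll":1},{"linear":[0,0,0],"roll":1},{"linear":[0,0,0],"roll":1}]'; python3 -m jog '[{"linear":[0,0,0],"roll":1},{"linear":[0,0,0],"roll":1},{"linear":[0,0,0],"roll":1},{"linear":[0,0,0],"roll":1},{"linear":[0,0,0],"roll":1},{"linear":[0,0,0],"roll":0.8},{"linear":[0,0,0],"roll":0}]'
```

```text
time_s: 17.77
position: [0.4629, 0.2071, 0.0106]
tool_rot: [[-0.297, -0.955, 0.001], [-0.955, 0.297, 0.0], [-0.001, -0.001, -1.0]]
ft_force: [-1.0, 0.1, 0.5]
grip_width: 0.0385
gripper_force: 0.0
time_s: 18.18
position: [0.4635, 0.207, 0.0113]
tool_rot: [[-0.298, -0.955, 0.003], [-0.955, 0.298, 0.001], [-0.002, -0.002, -1.0]]
ft_force: [-1.6, 0.4, 7.4]
grip_width: 0.0192
gripper_force: 29.1
time_s: 19.18
position: [0.4628, 0.2066, 0.1706]
tool_rot: [[-0.844, -0.536, 0.001], [-0.536, 0.844, 0.0], [-0.001, -0.001, -1.0]]
ft_force: [-0.3, -0.9, -0.2]
grip_width: 0.0192
gripper_force: 29.3
time_s: 19.77
position: [0.4628, 0.2066, 0.1705]
tool_rot: [[-0.998, -0.062, 0.001], [-0.062, 0.998, 0.0], [-0.001, 0.0, -1.0]]
ft_force: [-0.5, -0.1, 1.1]
grip_width: 0.019
gripper_force: 29.3
```

```bash
python3 -m jog '[{"linear":[-0.68,0.65,0],"roll":0},{"linear":[-0.68,0.65,0],"roll":0},{"linear":[-0.68,0.65,0],"roll":0},{"linear":[-0.68,0.65,0],"roll":0},{"linear":[-0.66,0.64,0],"roll":0},{"linear":[0,0,0.8],"roll":0},{"linear":[0,0,1],"roll":0},{"linear":[0,0,0.8],"roll":0},{"linear":[0,0,0],"roll":0},{"linear":[0,0,0],"roll":0}]'; python3 - <<'E'
from h import *
c,im=snap("wrist","pics/w10.png")
E
```

```text
time_s: 20.6
position: [0.5891, 0.3445, 0.0656]
tool_rot: [[-0.998, -0.065, -0.002], [-0.065, 0.998, -0.001], [0.002, -0.001, -1.0]]
ft_force: [-0.2, -0.1, 0.3]
grip_width: 0.0189
gripper_force: 29.5
```

View pics/w10.png

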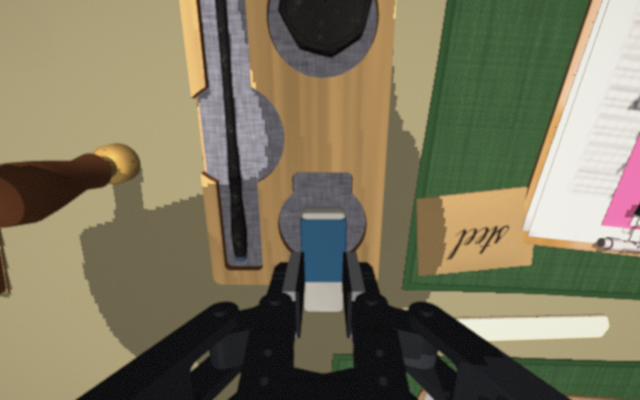

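The eraser is held square above its recess at (323,215). The pen is inside its slot, its end at (240,255) against the slot end at 268. I'll lower and release the eraser.

```bash
python3 -m jog '[{"linear":[0,0,0.6],"roll":0},{"linear":[0,0,0.4],"roll":0},{"linear":[0,0,0.2],"roll":0},{"linear":[0,0,0],"roll":0},{"linear":[0,0,0],"roll":0},{"linear":[0,0,0],"roll":0}]';  python3 -m jog '[{"linear":[0,0,0.05],"roll":0},{"linear":[0,0,0],"roll":0},{"linear":[0,0,0],"roll":0},{"linear":[0,0,0],"roll":0},{"linear":[0,0,0],"roll":0}]' -0.2; python3 -m jog '[{"linear":[0,0,-0.5],"roll":0},{"linear":[0,0,-1],"roll":0},{"linear":[0,0,-1],"roll":0},{"linear":[0,0,-1],"roll":0},{"linear":[0,0,-0.8],"roll":0},{"linear":[0.8,-0.5,0],"roll":0},{"linear":[0.8,-0.5,0],"roll":0},{"linear":[0,0,0],"roll":0},{"linear":[0,0,0],"roll":0}]' -0.1; python3 - <<'E'
from h import *
snap("wrist","pics/w11.png")
E
```

```text
time_s: 21.15
position: [0.5905, 0.3449, 0.0199]
tool_rot: [[-0.998, -0.064, 0.003], [-0.064, 0.998, 0.001], [-0.003, 0.001, -1.0]]
ft_force: [-0.2, 0.2, 0.1]
grip_width: 0.019
gripper_force: 29.5
time_s: 21.57
position: [0.5896, 0.3446, 0.0159]
tool_rot: [[-0.998, -0.064, 0.0], [-0.064, 0.998, 0.0], [-0.0, 0.0, -1.0]]
ft_force: [0.1, 0.7, 0.2]
grip_width: 0.0342
gripper_force: 0.0
time_s: 22.32
position: [0.5267, 0.2998, 0.1881]
tool_rot: [[-0.998, -0.064, -0.001], [-0.064, 0.998, -0.0], [0.001, -0.0, -1.0]]
ft_force: [1.1, -0.3, -0.4]
grip_width: 0.0389
gripper_force: 0.0
```

View pics/w11.png

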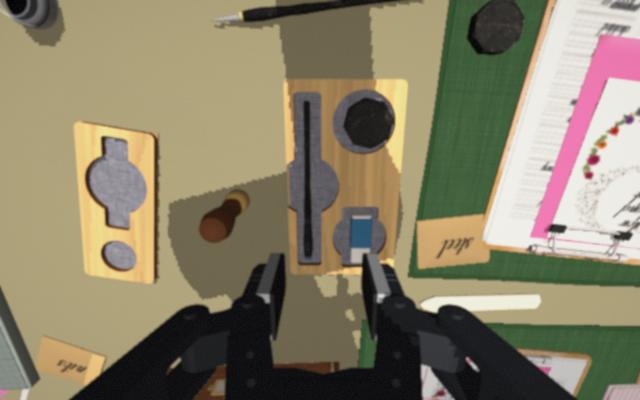

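All three lettering pieces are seated: pen at (308,180), jar at (365,122) and eraser at (360,238). My 14 views are used up, so I'll check the rest by numbers. Next is the wax.

```bash
python3 -m jog '[{"linear":[0.22,-0.92,0],"roll":0},{"linear":[0.22,-0.92,0],"roll":0},{"linear":[0.22,-0.92,0],"roll":0},{"linear":[0.22,-0.92,0],"roll":0},{"linear":[0.22,-0.92,0],"roll":0},{"linear":[0.22,-0.92,0],"roll":0},{"linear":[0.22,-0.92,0],"roll":0},{"linear":[0.22,-0.92,0],"roll":0},{"linear":[0.22,-0.92,0],"roll":0},{"linear":[0.22,-0.92,0],"roll":0},{"linear":[0.22,-0.92,0],"roll":0},{"linear":[0.22,-0.92,0],"roll":0}]' >/dev/null; python3 -m jog '[{"linear":[0.22,-0.92,0],"roll":0},{"linear":[0.22,-0.92,0],"roll":0},{"linear":[0.22,-0.92,0],"roll":0},{"linear":[0.22,-0.9,0],"roll":0},{"linear":[0.2,-0.9,0],"roll":0},{"linear":[0,0,0],"roll":1},{"linear":[0,0,0],"roll":1},{"linear":[0,0,0],"roll":1},{"linear":[0,0,0],"roll":1},{"linear":[0,0,0],"roll":1},{"linear":[0,0,0],"roll":1}]' > /dev/null;python3 -m jog '[{"linear":[0,0,0],"roll":1},{"linear":[0,0,0],"roll":1},{"linear":[0,0,0],"roll":1},{"linear":[0,0,0],"roll":1},{"linear":[0,0,0],"roll":1},{"linear":[0,0,0],"roll":1},{"linear":[0,0,0],"roll":1},{"linear":[0,0,0],"roll":1},{"linear":[0,0,0],"roll":0.9},{"linear":[0,0,0],"roll":0},{"linear":[0,0,0],"roll":0}]'; cat > wx.py <<'E'
import sys
from h import *
snap("wrist",sys.argv[1])
from m2 import *
rect(cv2.inRange(hsv,(165,100,40),(180,255,255))|cv2.inRange(hsv,(0,130,40),(5,255,255)),(200,60,440,330),.008,"wax")
E
python3 wx.py pics/w12.png
```

```text
time_s: 25.2
position: [0.4204, -0.3325, 0.1878]
tool_rot: [[-0.331, 0.944, 0.001], [0.944, 0.331, -0.001], [-0.001, 0.0, -1.0]]
ft_force: [0.4, -1.7, -0.7]
grip_width: 0.0381
gripper_force: 0.0
wax [ 417.9 -331.9   83.    10.1  108.6]
```

```bash
python3 -m jog '[{"linear":[0.03,-0.05,0.8],"roll":0},{"linear":[0,0,1],"roll":0},{"linear":[0,0,1],"roll":0},{"linear":[0,0,0.8],"roll":0},{"linear":[0,0,0.5],"roll":0},{"linear":[0,0,0.35],"roll":0},{"linear":[0,0,0.1],"roll":0},{"linear":[0,0,0],"roll":0},{"linear":[0,0,0],"roll":0}]'; python3 -m jog '[{"linear":[0,0,0],"roll":0},{"linear":[0,0,0],"roll":0},{"linear":[0,0,0],"roll":0},{"linear":[0,0,0],"roll":0},{"linear":[0,0,0],"roll":0},{"linear":[0,0,0],"roll":0}]' -1 30;python3 -m jog '[{"linear":[0,0,-0.5],"roll":0},{"linear":[0,0,-1],"roll":0},{"linear":[0,0,-1],"roll":0},{"linear":[0,0,-1],"roll":0},{"linear":[0,0,-1],"roll":0},{"linear":[0,0,-0.5],"roll":-1},{"linear":[0,0,0],"roll":-1},{"linear":[0,0,0],"roll":-1},{"linear":[0,0,0],"roll":-1},{"linear":[0,0,0],"roll":-1},{"linear":[0,0,0],"roll":-1},{"linear":[0,0,0],"roll":-1}]' >/dev/null; python3 -m jog '[{"linear":[0,0,0],"roll":-1},{"linear":[0,0,0],"roll":-1},{"linear":[0,0,0],"roll":-1},{"linear":[0,0,0],"roll":-1},{"linear":[0,0,0],"roll":-1},{"linear":[0,0,0],"roll":-0.9},{"linear":[0,0,0],"roll":0},{"linear":[0,0,0],"roll":0}]'; python3 wx.py pics/w13.png
```

```text
time_s: 26.0
position: [0.4178, -0.3317, 0.0064]
tool_rot: [[-0.329, 0.944, 0.001], [0.944, 0.329, -0.001], [-0.001, 0.0, -1.0]]
ft_force: [-0.6, 0.2, -0.1]
grip_width: 0.0384
gripper_force: 0.0
time_s: 26.5
position: [0.4177, -0.3316, 0.0068]
tool_rot: [[-0.328, 0.945, 0.001], [0.945, 0.328, -0.002], [-0.002, 0.001, -1.0]]
ft_force: [-1.5, 0.8, 6.2]
grip_width: 0.0096
gripper_force: 31.2
time_s: 28.17
position: [0.4173, -0.3311, 0.2059]
tool_rot: [[-0.994, 0.113, 0.0], [0.113, 0.994, -0.0], [-0.0, -0.0, -1.0]]
ft_force: [0.3, -0.8, 1.2]
grip_width: 0.0094
gripper_force: 30.4
wax [ 527.8 -342.2  188.2   27.1  173.8]
```

```bash
python3 -m jog '[{"linear":[-0.18,0.97,0],"roll":0},{"linear":[-0.18,0.97,0],"roll":0},{"linear":[-0.18,0.97,0],"roll":0},{"linear":[-0.18,0.97,0],"roll":0},{"linear":[-0.18,0.97,0],"roll":0},{"linear":[-0.18,0.97,0],"roll":0},{"linear":[-0.18,0.97,0],"roll":0},{"linear":[-0.18,0.97,0],"roll":0},{"linear":[-0.18,0.97,0],"roll":0},{"linear":[-0.18,0.97,0],"roll":0},{"linear":[-0.2,0.97,0],"roll":0}]' > /dev/null;  python3 -m jog '[{"linear":[0,0,1],"roll":0},{"linear":[0,0,1],"roll":0},{"linear":[0,0,1],"roll":0},{"linear":[0,0,0.4],"roll":0},{"linear":[0,0,0],"roll":0},{"linear":[0,0,0],"roll":0},{"linear":[0,0,0],"roll":0}]'; python3 - <<'E'
from h import *
c,im=snap("wrist","pics/w14.png"); hsv=cv2.cvtColor(im,cv2.COLOR_BGR2HSV)
m=cv2.inRange(hsv,(165,100,40),(180,255,255))|cv2.inRange(hsv,(0,130,40),(5,255,255))
cn=max(cv2.findContours(m[60:330,200:440].copy(),0,1,offset=(200,60))[0],key=cv2.contourArea)
z=env.observe()["position"][2]
(x,y),(a,b),t=cv2.minAreaRect((onz(c,cn.reshape(-1,2),z+.003)*1000).astype(np.float32)); print("held wax (visible part)",x,y,a,b,t)
print(onz(c,cn.reshape(-1,2),z+.003)[:,0].min())
g=cv2.inRange(hsv,(0,0,50),(180,50,200)); print(cv2.boundingRect(cn))
w=cv2.inRange(hsv,(8,95,90),(25,255,255)); k=max(cv2.findContours(w,0,1)[0],key=cv2.contourArea); P=onz(c,k.reshape(-1,2),.01)*1000; print("tray extents x,y",P.min(0),P.max(0))
E
```

```text
time_s: 29.72
position: [0.545, 0.0841, 0.0714]
tool_rot: [[-0.994, 0.111, 0.003], [0.111, 0.994, -0.0], [-0.003, 0.0, -1.0]]
ft_force: [-0.5, 0.5, 0.2]
grip_width: 0.0097
gripper_force: 30.4
held wax (visible part) 542.2655639648438 85.28157043457031 11.100443840026855 77.35318756103516 82.99513244628906
0.5034940263129376
(312, 191, 23, 139)
tray extents x,y [481.01648476  38.07969569] [609.9188821  128.55622498]
```

```bash
python3 -m jog '[{"linear":[0,0,0.7],"roll":0},{"linear":[0,0,0.5],"roll":0},{"linear":[0,0,0.28],"roll":0},{"linear":[0,0,0],"roll":0},{"linear":[0,0,0],"roll":0},{"linear":[0,0,0],"roll":0}]';  python3 -m jog '[{"linear":[0,0,0],"roll":0},{"linear":[0,0,0],"roll":0},{"linear":[0,0,0],"roll":0},{"linear":[0,0,0],"roll":0},{"linear":[0,0,0],"roll":0}]' -0.35; python3 -m jog '[{"linear":[0,0,-0.5],"roll":0},{"linear":[0,0,-1],"roll":0},{"linear":[0,0,-1],"roll":0},{"linear":[0,0,-1],"roll":0},{"linear":[0,0,-1],"roll":0},{"linear":[0.7,0.7,0],"roll":0},{"linear":[0.7,0.7,0],"roll":0},{"linear":[0.2,0,0],"roll":0},{"linear":[0,0,0],"roll":0},{"linear":[0,0,0],"roll":0}]' 0.4; cat > fin.py <<'E'
import sys
from h import *
snap("wrist",sys.argv[1])
from m2 import *
red=cv2.inRange(hsv,(165,120,40),(180,255,255))|cv2.inRange(hsv,(0,170,40),(3,255,255))
def allc(m,z,n,amin=60):
    for k in cv2.findContours(m,0,1)[0]:
        if cv2.contourArea(k)<amin: continue
        (x,y),(a,b),t=cv2.minAreaRect((onz(c,k.reshape(-1,2),z)*1000).astype(np.float32))
        if a<b:a,b,t=b,a,t+90
        print(n,np.round([x,y,a,b,t%180],1),cv2.boundingRect(k))
allc(red,.010,"red")
br=cv2.inRange(hsv,(0,100,15),(16,255,150)); allc(br,.05,"brown",150)
brass=cv2.inRange(hsv,(14,130,60),(25,255,200)); allc(brass,.02,"brass",60)
E
python3 fin.py pics/w15.png
```

```text
time_s: 30.27
position: [0.5448, 0.0841, 0.0121]
tool_rot: [[-0.994, 0.11, 0.003], [0.11, 0.994, -0.0], [-0.003, 0.0, -1.0]]
ft_force: [0.3, -0.4, -0.3]
grip_width: 0.0094
gripper_force: 32.3
time_s: 30.68
position: [0.544, 0.0842, 0.0107]
tool_rot: [[-0.994, 0.11, 0.0], [0.11, 0.994, -0.0], [-0.0, 0.0, -1.0]]
ft_force: [0.7, -0.1, 0.3]
grip_width: 0.028
gripper_force: 0.0
time_s: 31.52
position: [0.4867, 0.1468, 0.1907]
tool_rot: [[-0.994, 0.11, 0.001], [0.11, 0.994, -0.0], [-0.001, -0.0, -1.0]]
ft_force: [0.4, -0.4, -0.0]
grip_width: 0.0599
gripper_force: 0.0
red [547.2  84.8  84.4  10.1 173.3] (268, 202, 11, 70)
brown [742.9 279.5  48.4  38.4  83.6] (437, 374, 41, 26)
brown [560.6 209.7  48.8  24.8  31.3] (379, 233, 35, 35)
brass [786.8 291.8  30.8  14.3  13.4] (451, 383, 14, 17)
brass [547.9 205.7  21.6  19.8 111.5] (374, 223, 22, 20)
```

```bash
python3 - <<'E'
from h import *
c=optics.calibration("wrist");s=optics.calibration("side");q=optics.calibration("scene")
print("die",*tri(c,(385,232),s,(303,164.3))); print("die sc",*tri(q,(246,223),s,(303,164.3)))
print("top sc",*tri(q,(243,196),s,(302.3,142.5)))
im=optics.get_image("side")[:,:,::-1]; hsv=cv2.cvtColor(im,cv2.COLOR_BGR2HSV)
br=cv2.inRange(hsv,(0,90,15),(16,255,160)); r=br[135:175,290:316]; ys,xs=np.nonzero(r); print(len(xs),xs.mean()+290,ys.min()+135,ys.max()+135)
sx=xs.mean()+290; print([onz(s,(sx,v),z).round(4).tolist() for v,z in ((ys.max()+135,.024),(ys.min()+136,.088),(166.5,.003))])
E
```

```text
die [0.55787571 0.21059776 0.00223529] 0.0005897542937078089
die sc [0.5572525  0.20771463 0.00609723] 0.002561004504065392
top sc [0.55642057 0.20768103 0.08920912] 0.0025802145560493545
215 302.42325581395346 135 161
[[[0.5516, 0.2012]], [[0.5724, 0.2382]], [[0.5509, 0.2007]]]
```

```bash
python3 -m jog '[{"linear":[-0.53,0.58,0],"roll":0},{"linear":[-0.53,0.58,0],"roll":0},{"linear":[-0.53,0.57,0],"roll":0},{"linear":[0,0,0.5],"roll":0},{"linear":[0,0,0],"roll":0},{"linear":[0,0,1],"roll":0},{"linear":[0,0,0.8],"roll":0},{"linear":[0,0,0.7],"roll":0},{"linear":[0,0,0.5],"roll":0},{"linear":[0,0,0.25],"roll":0},{"linear":[0,0,0],"roll":0},{"linear":[0,0,0],"roll":0}]'; python3 -m jog '[{"linear":[0,0,0],"roll":0},{"linear":[0,0,0],"roll":0},{"linear":[0,0,0],"roll":0},{"linear":[0,0,0],"roll":0},{"linear":[0,0,0],"roll":0},{"linear":[0,0,0],"roll":0}]' -1 35;python3 -m jog '[{"linear":[0,0,-0.3],"roll":0},{"linear":[0,0,-0.7],"roll":0},{"linear":[0,0,-1],"roll":0},{"linear":[0,0,-1],"roll":0},{"linear":[0,0,0],"roll":0},{"linear":[0,0,0],"roll":0}]'; python3 fin.py pics/w16.png; cp pics/w16.png /tmp
```

```text
time_s: 32.62
position: [0.5579, 0.2082, 0.0413]
tool_rot: [[-0.994, 0.111, 0.0], [0.111, 0.994, -0.0], [-0.0, 0.0, -1.0]]
ft_force: [0.4, -0.6, 1.6]
grip_width: 0.0597
gripper_force: 0.0
time_s: 33.12
position: [0.5581, 0.2087, 0.0419]
tool_rot: [[-0.994, 0.11, 0.003], [0.11, 0.994, 0.0], [-0.003, 0.0, -1.0]]
ft_force: [-0.7, -1.7, 7.6]
grip_width: 0.0263
gripper_force: 34.2
time_s: 33.62
position: [0.558, 0.2089, 0.1629]
tool_rot: [[-0.994, 0.11, 0.005], [0.11, 0.994, 0.001], [-0.005, 0.001, -1.0]]
ft_force: [-0.8, -0.3, -0.9]
grip_width: 0.0259
gripper_force: 34.5
red [545.2  85.9  83.   11.4 173.3] (183, 146, 21, 84)
brown [778.6 289.7  44.9  20.4  33.1] (411, 374, 30, 26)
brown [737.9 203.   55.2   9.8  95.7] (309, 361, 54, 13)
brown [649.1 200.5 122.9  61.9 171.8] (291, 234, 66, 114)
brass [718.5 514.4  30.5   6.7  88.6] (610, 302, 30, 7)
brass [597.9 204.3  38.6  33.4  85.5] (303, 215, 40, 33)
```

```bash
python3 - <<'E'
from h import *
c=optics.calibration("wrist"); s=optics.calibration("side")
print([onz(c,(323,231),z).round(4).tolist() for z in (.125,.13,.135)])
im=optics.get_image("side")[:,:,::-1]; hsv=cv2.cvtColor(im,cv2.COLOR_BGR2HSV)
m=cv2.inRange(hsv,(14,110,60),(26,255,255)); 
f=200/np.tan(np.radians(s["fov_y"]/2)); T=np.linalg.inv(s["T"]); p=T@[.558,.209,.133,1]; u,v=f*p[0]/p[2]+s["cx"],f*p[1]/p[2]+s["cy"]; print(u,v)
x0,y0=int(u)-12,int(v)-14; r=m[y0:y0+28,x0:x0+24]; n,l,st,ce=cv2.connectedComponentsWithStats(r); print(st[1:].tolist(),(ce[1:]+[x0,y0]).tolist())
for k in ce[1:]: print(tri(c,(323,231),s,k+[x0,y0]))
E
```

```text
[[[0.5527, 0.2101]], [[0.5505, 0.2103]], [[0.5484, 0.2105]]]
302.44334573570876 129.43240994667434
[[9, 8, 1, 1, 1], [0, 11, 2, 3, 4], [9, 12, 1, 1, 1], [0, 13, 23, 15, 129]] [[299.0, 123.0], [290.25, 127.0], [299.0, 127.0], [301.5348837209302, 135.13953488372093]]
(array([0.54386559, 0.21068647, 0.15602461]), np.float64(0.008499468609903043))
(array([0.52995727, 0.21297536, 0.15354768]), np.float64(0.01934076393300528))
(array([0.54630705, 0.21064673, 0.14328306]), np.float64(0.0028030204393638416))
(array([0.55617532, 0.2097624 , 0.11380106]), np.float64(0.0024972206261329134))
```

```bash
python3 -m jog '[{"linear":[-0.54,-0.78,0],"roll":0},{"linear":[-0.54,-0.78,0],"roll":0},{"linear":[-0.54,-0.78,0],"roll":0},{"linear":[-0.55,-0.8,0],"roll":0},{"linear":[0,0,0],"roll":0},{"linear":[0,0,1],"roll":0},{"linear":[0,0,1],"roll":0},{"linear":[0,0,0.3],"roll":0},{"linear":[0,0,0],"roll":0},{"linear":[0,0,0],"roll":0}]'; python3 - <<'E'
from h import *
s=optics.calibration("side");c=optics.calibration("wrist")
f=200/np.tan(np.radians(s["fov_y"]/2)); T=np.linalg.inv(s["T"]); P=env.observe()["position"]; p=T@[P[0],P[1],P[2]-.03,1]; u,v=f*p[0]/p[2]+s["cx"],f*p[1]/p[2]+s["cy"]; print("expect die side",u,v)
im=snap("side","pics/d17.png")[1];hsv=cv2.cvtColor(im,cv2.COLOR_BGR2HSV); m=cv2.inRange(hsv,(14,150,40),(26,255,210)); x0,y0=int(u)-12,int(v)-12
n,l,st,ce=cv2.connectedComponentsWithStats(m[y0:y0+24,x0:x0+24]); print(st[1:,4],(ce[1:]+[x0,y0]).round(1).tolist())
im=snap("wrist","pics/w17.png")[1];hsv=cv2.cvtColor(im,cv2.COLOR_BGR2HSV); m=cv2.inRange(hsv,(0,0,50),(180,50,200)); 
n,l,st,ce=cv2.connectedComponentsWithStats(m)
for a,k in zip(st[1:],ce[1:]):
    if a[4]>300: print(a.tolist(),onz(c,k,.006).round(4).tolist())
E
```

```text
time_s: 34.55
position: [0.6293, 0.0743, 0.0673]
tool_rot: [[-0.994, 0.11, -0.003], [0.11, 0.994, 0.0], [0.003, -0.0, -1.0]]
ft_force: [-0.2, -0.4, -0.4]
grip_width: 0.0265
gripper_force: 34.7
expect die side 345.5414630716814 172.50090021815714
[10  1  5  1] [[345.3, 172.2], [342.0, 175.0], [345.2, 176.0], [341.0, 177.0]]
[271, 0, 103, 172, 9014] [[0.5402, 0.0839]]
[620, 0, 20, 86, 1319] [[0.538, 0.2665]]
[0, 36, 156, 364, 31121] [[0.6399, -0.1234]]
[629, 106, 11, 79, 391] [[0.6069, 0.2823]]
[295, 196, 56, 40, 1178] [[0.6216, 0.0757]]
[272, 253, 21, 50, 559] [[0.6691, 0.0409]]
[354, 253, 21, 49, 552] [[0.6754, 0.1]]
```

```bash
python3 -m jog '[{"linear":[0,0,0.3],"roll":0},{"linear":[0,0,0.2],"roll":0},{"linear":[0,0,0.03],"roll":0},{"linear":[0,0,0],"roll":0},{"linear":[0,0,0],"roll":0},{"linear":[0,0,0],"roll":0}]';  python3 -m jog '[{"linear":[0,0,0],"roll":0},{"linear":[0,0,0],"roll":0},{"linear":[0,0,0],"roll":0},{"linear":[0,0,0],"roll":0},{"linear":[0,0,0],"roll":0}]' 0.3; python3 -m jog '[{"linear":[0,0,-0.5],"roll":0},{"linear":[0,0,-1],"roll":0},{"linear":[0,0,-1],"roll":0},{"linear":[0,0,-1],"roll":0},{"linear":[1,0,0],"roll":0},{"linear":[1,0,0],"roll":0},{"linear":[0.5,0,0],"roll":0},{"linear":[0,0,0],"roll":0},{"linear":[0,0,0],"roll":0}]'; python3 fin.py pics/w18.png; python3 - <<'E'
from h import *
c=optics.calibration("wrist");s=optics.calibration("side"); q=optics.calibration("scene")
ims=snap("side","pics/d18.png")[1];snap("scene","pics/s18.png"); im=cv2.imread("pics/w18.png")
def px(cal,P):
    f=200/np.tan(np.radians(cal["fov_y"]/2)); p=np.linalg.inv(cal["T"])@[*P,1]; return np.round([f*p[0]/p[2]+cal["cx"],f*p[1]/p[2]+cal["cy"]],1)
for z in (.003,.027,.06,.093): print(z,"wrist",px(c,(.629,.075,z)),"side",px(s,(.629,.075,z)))
hsv=cv2.cvtColor(ims,cv2.COLOR_BGR2HSV); br=cv2.inRange(hsv,(0,90,15),(13,255,160))
u,v=px(s,(.629,.075,.06)).astype(int); k=max(cv2.findContours(br[v-25:v+25,u-20:u+20].copy(),0,1,offset=(u-20,v-25))[0],key=cv2.contourArea); print("side brown grip bbox",cv2.boundingRect(k),cv2.contourArea(k))
E
```

```text
time_s: 35.15
position: [0.6301, 0.0742, 0.048]
tool_rot: [[-0.994, 0.11, 0.001], [0.11, 0.994, -0.0], [-0.001, 0.0, -1.0]]
ft_force: [0.4, 0.1, -1.8]
grip_width: 0.026
gripper_force: 34.7
time_s: 35.57
position: [0.6298, 0.0742, 0.0474]
tool_rot: [[-0.994, 0.11, 0.0], [0.11, 0.994, -0.0], [-0.0, -0.0, -1.0]]
ft_force: [0.5, 0.3, 0.0]
grip_width: 0.0557
gripper_force: 0.0
time_s: 36.32
position: [0.53, 0.0854, 0.188]
tool_rot: [[-0.994, 0.11, 0.001], [0.11, 0.994, -0.0], [-0.001, 0.0, -1.0]]
ft_force: [0.8, -0.6, 0.0]
grip_width: 0.0557
gripper_force: 0.0
red [547.7  85.   83.2   9.4 172.4] (319, 157, 10, 76)
brown [790.3 211.2  46.9  23.2  83.6] (433, 384, 40, 16)
brown [773.4 333.2 122.9  11.6  39. ] (528, 341, 64, 59)
brown [639.4  73.7  62.6  33.2 173.6] (306, 266, 34, 53)
brown [469.3 236.9  69.9   4.    2.8] (490, 58, 6, 87)
brass [620.8  76.   21.4  20.5  79.6] (313, 254, 20, 18)
brass [592.  260.4  71.5   3.8   4.4] (491, 189, 5, 63)
brass [567.2 297.  117.9  23.  168. ] (504, 136, 45, 111)
brass [471.  252.5  76.2   4.4   2.1] (491, 58, 6, 86)
0.003 wrist [322.7 261.5] side [344.8 181.3]
0.027 wrist [322.7 272.3] side [345.2 175.1]
0.06 wrist [322.7 289.7] side [345.7 166.3]
0.093 wrist [322.7 310.9] side [346.3 157.3]
side brown grip bbox (342, 158, 9, 19) 97.5
```

The stamp stands upright in its seat: its columns are centred on 346 and its top is at row 158, where 157 was expected. The wax reads (547.7, 85.0), inside its slot. I'll hand the job in.

```bash
python3 -c "
from rig import env
print(env.close_job())"
```

```text
the job is handed in; nothing more can be done
None
```

Both kits are made up in the order asked and handed in at about 36 s: pen, capped jar and eraser in the larger tray, wax and stamp in the smaller. I left the open jar and the long pen alone; the last two pieces (wax and stamp) were checked by measurement only, as I had used all my picture views.

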